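Hand over the dessert pan, handle first

TASK

Pull the chilled drawer out to its stop and leave it out. Take the small pan in it by the rim, not by its handle, lift it level until it is clear above the top of the cabinet, and turn it a quarter turn so that its handle points straight to the robot's left, along the table, with the chocolate ball kept loose in the middle of the pan: gently, never letting the ball roll out to the rim, and never touching the ball. Finish while still holding the pan up there, level and still, its handle free for the colleague at that end of the table to take; leave everything else as it is.

Things in the scene. Friction and masses are not known exactly. Their poses are not given: they have to be found in the camera images.
- chiller: Chilled counter-top drawer cabinet of stainless steel, 430 mm deep (x), 500 mm wide (y), 190 mm high, fixed, with one drawer. Origin: on the table below the middle of the shut drawer's front face; the cabinet extends along its +x. Its front faces its own -x, to the robot's left (its own y points away from the robot), within 9 degrees; it stands to the robot's right.
- drawer (a joint): The drawer, in m: 0 shut, 0.25 at its stop; slides along the cabinet's -x; starts up to 0.01 open; 3 N moves it, it stays where left. Front panel 30 mm thick, 494 mm wide, 89 to 173 mm above the table; its outer face is at the cabinet's x = 0 when shut. Inside: white floor 115 mm above the table, 305 mm long, 426 mm wide, low sides 20 mm high.
- drawer_handle (a point): Middle of the drawer's bar handle, on the bar's axis, 155 mm above the table: a level round bar 11 mm thick, 170 mm long, along the cabinet's y, 35 mm in front of the panel (29 mm free between), on two thin posts 72 mm either side of the middle. Moves with the drawer.
- pan: Small round dished metal pan, 0.2 to 0.3 kg, 163 mm across, 38 mm high, one straight flat handle along its +x. Origin: centre of its underside, z up. The upright rim wall, 3.5 mm thick, its middle 80 mm from the centre, has 16 flat facets 32 mm wide, one of them opposite the handle. It stands in the drawer, in the half farther from the robot, handle pointing towards the robot (cabinet's -y) within 9 degrees.
- pan_centre (a point): Centre of the pan's inner bottom, 4 mm above its underside. From here the inside rises as a shallow dish to 18 mm above the underside at the wall, so fingertips inside the wall must stay 20 mm or more above the underside; the wall goes on up to 38 mm.
- pan_handle (a point): Middle of the pan's handle, 130 mm from the pan's centre, 30 mm above its underside. The handle is 18 mm wide (27 mm at its round end with a hanging hole) and 5 mm thick and ends 177 mm from the centre.
- ball: Hollow chocolate ball, dark brown, 44 mm in diameter, about 35 g, lying loose in the middle of the pan; its origin turns with it as it rolls.
- ball_center (a point): Centre of the chocolate ball, 22 mm above the pan's inner bottom.
- colleague_side (a point): A bare spot of the table top to the robot's left, on the colleague's side; its y axis points straight to the robot's left, along the table (world +y).
- ramekin: White dish, 58 mm across and 38 mm high, standing in the drawer, in the half nearer the robot, beyond the end of the pan's handle; leave it standing there. Origin: centre of its underside.
- pastry_ring: Steel ring, 56 mm across and 40 mm high, standing in the drawer near the white dish; leave it standing there. Origin: centre of its underside.
- mixing_bowl: Large steel bowl, 280 mm across, 125 mm high, on the table to the robot's left; leave it. Origin: centre of its underside.
- jug: Glass jug with a handle, 100 mm across, 120 mm high, on the table, ahead and left of the robot; leave it. Origin: centre of its underside.
- egg_box: Grey egg carton, 300 x 110 mm, 67 mm high, on the table, far ahead; leave it. Origin: centre of its underside.
- spoon: Spoon, 260 mm long, lying on the table ahead of the robot; leave it.
- measuring_cup: Small steel measuring cup, 68 mm across, 45 mm high, with a flat handle, to the robot's left; leave it. Origin: centre of its underside.

How it is judged:
By the outcome, as a careful person would: the job done as asked, in the order asked, and still so for the second after the job is handed in, while the arm keeps its last pose, push and grip.
It also fails if it takes over 67 s, if anything falls off the work surface, if the arm or the gripper's body presses on something with over 40 N, if the wrist force passes 120 N, or if a joint passes its speed limit or range.

ROBOT

A 6-joint arm with a two-finger parallel gripper is mounted at the origin on the work surface. World frame = base frame: x ahead of the robot, y to its left, z up, the work surface at z = 0. Lengths are in m, angles in rad, forces in N, time in s.
With the tool pointing down it reaches from about 0.35 to 0.85 m from the base axis. Payload 8.1 kg.
Tool frame: the origin (TCP) lies between the finger pads; the fingertips stand 8 mm ahead of it and the grasp point (between the pads) lies 11 mm behind it; y points along the fingers, x is the direction in which the jaws open and shut, and the axes are right-handed (so a half turn about y gives the same grasp; the last joint's range is limited). The gripper opens to 93 mm and grips with 3 to 60 N. Pads are 15 mm wide; open, the fingers measure 128 mm over their backs; the gripper's body (75 mm by 188 mm) begins 65 mm behind the grasp point.
Start: joints at [-1.425, 0.13, 1.488, -0, 1.523, -0.085], TCP at [0.137, -0.584, 0.227] pointing down, gripper open.
Joint ranges: [-2.96, 2.96], [-0.89, 2.26], [0.02, 2.5], [-1.34, 4.48], [0, 2.73], [-2.66, 2.66]. Speed limits (rad/s): [2.39, 2.39, 2.79, 3.14, 3.14, 3.14].

INTERFACE

Orientations are given as a rotation vector (axis times angle).
In Python, from bench import bot gives the robot as it stands. The module is installed in compiled form; this text tells all that it offers.
- The arm moves only by the tool move_arm, never from a script. Its argument "increments" is a list of rows, each a list of 4 numbers: the shift along the world's x, y, z normalised to -1 to 1, where 1 is 300 mm, then the turn about the world's z normalised to -1 to 1, where 1 is 45 degrees. A call has 1 to 5 rows; each row is the pose to reach, as a shift and turn from the pose commanded when the call began; what a row does not reach only later rows make up. A row lasts 1/10 s, in which the tool goes at most 50 mm and 8.59 degrees, less where a joint would pass 70% of its speed; a pose out of reach is approached as far as the arm can. A call with a number of a shift or a turn outside -1 to 1 is refused whole. A call with a gripper value outside its range is refused whole. "claw" is the opening, from -1 (shut) to 1 (fully open), set as the call begins (left out, the last holds). The fingers move at their own pace and stop on an object; "grip_force" is the grip in N (left out, the last holds). Time passes only in rows, so rows that repeat a pose let the fingers close. It gives the time, the measured TCP pose, the force and the opening at its end, in the units of the state.
- bot.sense(): the state, without advancing time (a new reading comes with each control period).
- bot.read_camera(name): name is "scene" or "side" or "wrist"; returns a dict with "image" (384x512x3 uint8, red, green, blue), "intrinsics" (3x3 intrinsics, pixels), "k1" (the pictures are not rectified: a ray, as slopes to the right and down, at radius r is drawn at 1 + k1 r^2 times it, then the intrinsics apply), "world_to_cam" (4x4, takes a point from world to camera coordinates). Camera axes: x right, y down, z forward; pixel columns grow to the right and rows downward; lengths in m; the calibration is good to about 2 mm. A picture is of the moment at which its call begins. There is no depth.
- bot.job_done(): hands the job in, once; it reports no verdict.
The state is a dict: "t": time; "joint_pos": joint angles; "qd": joint speeds; "tau": joint torques, N m; "tcp_pos": TCP position; "tool_rot": TCP orientation; "force": force on the tool from outside, world axes, zero at the start; "ft_torque": the same for the moment, N m; "width": finger opening in m.
Only numpy, scipy, OpenCV 4.12 (cv2) and the standard library are available. Lean on these libraries where they do the work, as an engineer would, in place of code of your own. Each camera call takes 0.05 s, during which the arm holds its last target.

## Working session

There is one attempt and no reset: what is moved stays moved. The work goes in short steps, Python scripts to look and compute and a tool call to move; the robot and the scene stay as the last step left them, time stands still between calls to the robot, and variables do not carry over. Pictures are saved under pics/ and viewed, and the job is handed in when it is done.

Besides the shell and the picture viewer there is one more tool, called after "Call:" as a command line: name --pt "numbers of a row" for each row, then --argument value for the rest. move_arm: Moves the arm, as the interface text tells. Scaled input: -1 to 1 covers 300 mm each way for a shift and 45 degrees each way for a turn. Its arguments: {"type":"object","properties":{"increments":{"type":"array"},"claw":{"type":"number"},"grip_force":{"type":"number"}},"required":["increments"]}

```bash
mkdir -p pics; ls; cat > h.py <<'E'
import numpy as np, cv2
from bench import bot
def snap(cam,name):
    c=bot.read_camera(cam); cv2.imwrite(f'pics/{name}.png',c['image'][:,:,::-1]); 
    np.savez(f'pics/{name}.npz',**{k:np.array(v) for k,v in c.items()}); return c
def load(name): return dict(np.load(f'pics/{name}.npz'))
def ray(c,u,v):
    K=c['intrinsics']; x=(u-K[0,2])/K[0,0]; y=(v-K[1,2])/K[1,1]; k=float(c['k1'])
    a,b=x,y
    for _ in range(30):
        s=1+k*(a*a+b*b); a,b=x/s,y/s
    T=c['world_to_cam']; R=T[:3,:3]; o=-R.T@T[:3,3]; return o,R.T@np.array([a,b,1.])
def plane(c,u,v,z):
    o,d=ray(c,u,v); return o+d*(z-o[2])/d[2]
def proj(c,p):
    T=c['world_to_cam']; q=T[:3,:3]@np.array(p)+T[:3,3]; a,b=q[0]/q[2],q[1]/q[2]; s=1+float(c['k1'])*(a*a+b*b)
    K=c['intrinsics']; return K[0,0]*a*s+K[0,2],K[1,1]*b*s+K[1,2]
E
python3 - <<'E'
from h import *
for n in ['scene','side','wrist']:
    c=snap(n,n+'0'); print(n,c['k1'],c['intrinsics'].tolist(),(-c['world_to_cam'][:3,:3].T@c['world_to_cam'][:3,3]).round(3))
print(bot.sense())
E
```

```text
pics
scene -0.03506777373057908 [[433.4566620934659, 0.0, 257.2895588236738], [0.0, 433.4566620934659, 189.14000122544], [0.0, 0.0, 1.0]] [1.729 0.34  0.899]
side -0.06753122676643279 [[355.3108006129079, 0.0, 256.01600534021276], [0.0, 355.3108006129079, 193.30875616454122], [0.0, 0.0, 1.0]] [0.399 0.966 1.056]
wrist -0.018873236532468834 [[344.4226273664336, 0.0, 255.83870692993398], [0.0, 344.4226273664336, 191.44980239796763], [0.0, 0.0, 1.0]] [ 0.204 -0.568  0.383]
{'t': 0.15, 'joint_pos': array([-1.42536966e+00,  1.31012099e-01,  1.48901196e+00, -8.98262191e-06,
        1.52303845e+00, -8.54270975e-02]), 'qd': array([ 2.18239982e-03, -2.47330378e-03, -2.76209567e-03, -2.54264559e-03,
       -9.79827649e-05,  1.39186612e-03]), 'tau': array([ 2.25676495e-04, -5.60476434e+01, -4.92335665e+01,  7.68389180e-02,
        3.05040926e-02, -5.21124571e-05]), 'tcp_pos': array([ 0.13722443, -0.58364876,  0.22582328]), 'tool_rot': array([-1.30855981,  1.0382117 , -1.03641391]), 'force': array([-1.04786246, -0.07018594, -0.28680041]), 'ft_torque': array([ 0.0639833 , -0.01075303, -0.00945219]), 'width': 0.09303352042327677}
```

View pics/scene0.png

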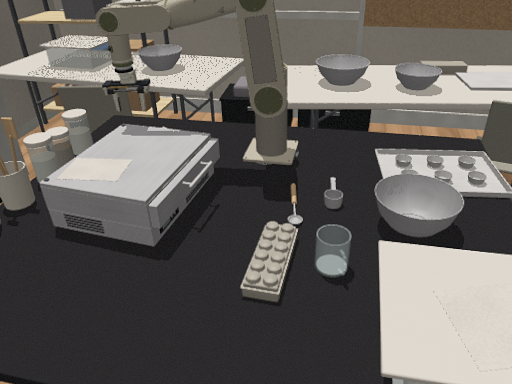

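View pics/side0.png

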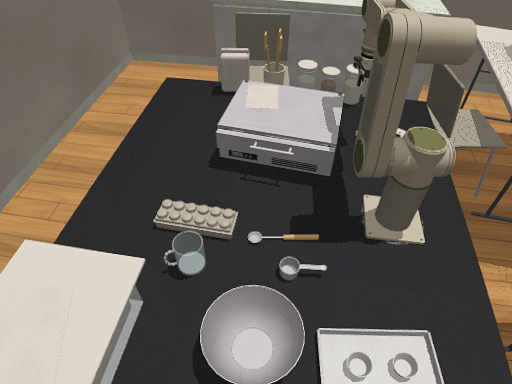

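View pics/wrist0.png

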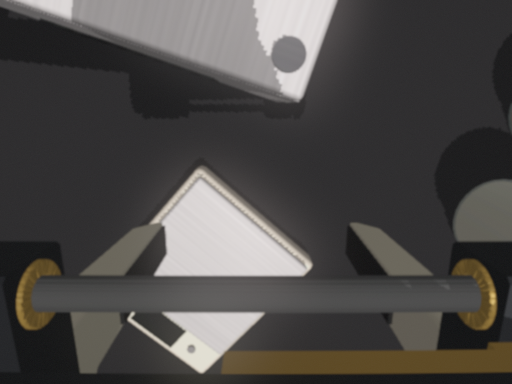

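```bash
python3 - <<'E'
from scipy.spatial.transform import Rotation as R
print(R.from_rotvec([-1.30855981,  1.0382117 , -1.03641391]).as_matrix().round(3))
E
```

```text
[[ 0.229 -0.     0.973]
 [-0.973  0.001  0.229]
 [-0.001 -1.     0.   ]]
```

The scene view shows the shut chiller, with its bar handle near (198,175). In the side view the handle is near (271,148). The wrist view shows only the cabinet's near corner at the top. Next I'll zoom in on the handle and the cabinet edges.

```bash
python3 - <<'E'
from h import *
a=load('scene0')['image'][110:240,50:230,::-1]; b=load('side0')['image'][70:200,200:360,::-1]
cv2.imwrite('pics/za.png',cv2.resize(a,None,fx=4.4,fy=4.4,interpolation=cv2.INTER_CUBIC))
cv2.imwrite('pics/zb.png',cv2.resize(b,None,fx=4.6,fy=4.6,interpolation=cv2.INTER_CUBIC))
E
```

```text
(no output)
```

View pics/za.png

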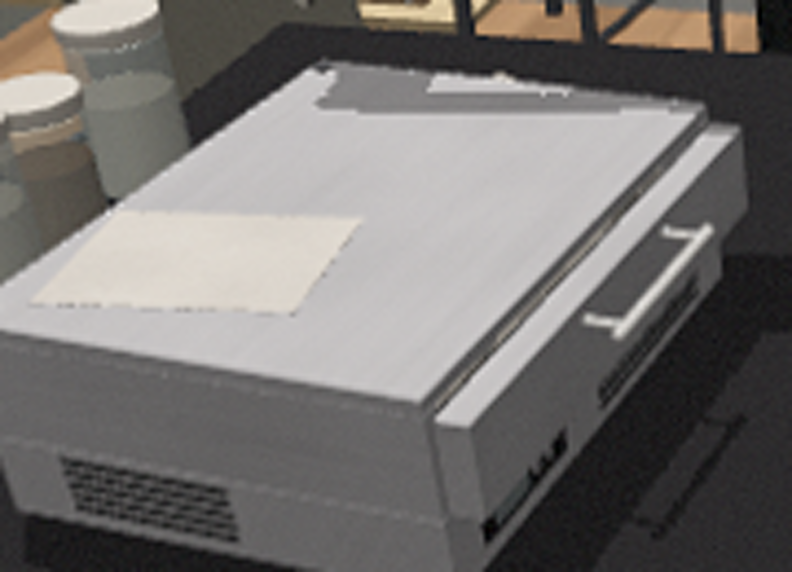

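View pics/zb.png

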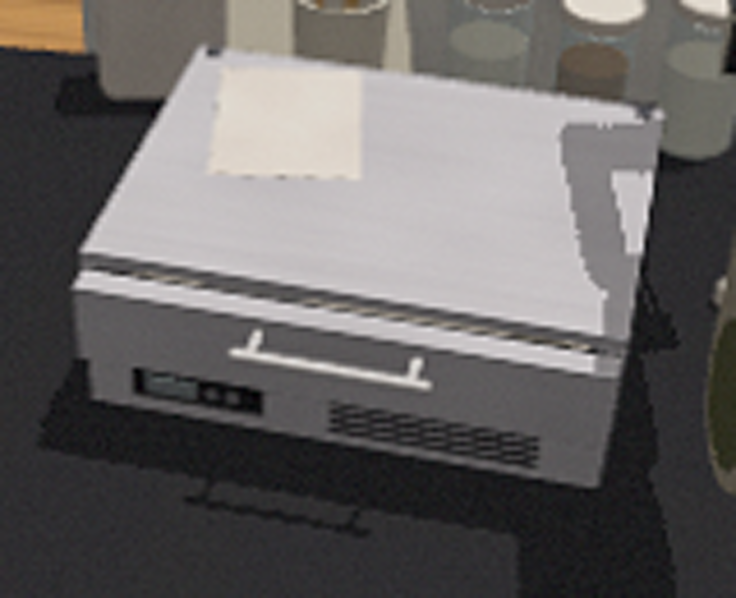

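```bash
cat > m1.py <<'E'
from h import *
S=load('scene0'); D=load('side0')
za=lambda x,y:((x+.5)/4.4-.5+50,(y+.5)/4.4-.5+110)
zb=lambda x,y:((x+.5)/4.6-.5+200,(y+.5)/4.6-.5+70)
def P(c,uv,z): return plane(c,*uv,z).round(4)
print('bar far',P(S,za(620,332),.155),P(D,zb(233,352),.155))
print('bar near',P(S,za(711,229),.155),P(D,zb(430,385),.155))
print('panel top front far',P(S,za(472,427),.173),P(D,zb(74,291),.173))
print('panel top front near',P(S,za(741,128),.173),P(D,zb(620,374),.173))
print('top far front',P(S,za(420,402),.19),P(D,zb(80,253),.19))
print('top near front',P(S,za(706,106),.19),P(D,zb(608,347),.19))
E
python3 m1.py
```

```text
bar far [ 0.5821 -0.1588  0.155 ] [ 0.5919 -0.1618  0.155 ]
bar near [ 0.4134 -0.1403  0.155 ] [ 0.4159 -0.1459  0.155 ]
panel top front far [ 0.7464 -0.2046  0.173 ] [ 0.7447 -0.2024  0.173 ]
panel top front near [ 0.259  -0.1597  0.173 ] [ 0.2552 -0.1671  0.173 ]
top far front [ 0.7474 -0.2398  0.19  ] [ 0.7464 -0.2375  0.19  ]
top near front [ 0.2545 -0.1923  0.19  ] [ 0.2683 -0.1807  0.19  ]
```

Call:
move_arm --pt "0.05 0.06 0.1 -0.1" --pt "0.15 0.18 0.13 -0.2" --pt "0.28 0.33 0.15 -0.3" --pt "0.42 0.49 0.15 -0.4" --pt "0.55 0.65 0.15 -0.4" --claw -0.48 --grip_force 20

```text
t: 0.65
tcp_pos: [0.2805, -0.4149, 0.2716]
tool_rot: [-1.167, 1.273, -1.273]
force: [1.2, 0.1, 0.0]
width: 0.0574
```

Call:
move_arm --pt "0.14 0.17 0 0" --pt "0.28 0.34 0 0" --pt "0.42 0.51 0 0" --pt "0.55 0.66 0 0" --pt "0.64 0.77 0 0"

```text
t: 1.15
tcp_pos: [0.4402, -0.2222, 0.2715]
tool_rot: [-1.169, 1.27, -1.271]
force: [2.4, -1.3, 0.1]
width: 0.0243
```

```bash
python3 - <<'E'
from h import *
from scipy.spatial.transform import Rotation as R
snap('wrist','w1'); snap('side','s1'); s=bot.sense(); print(s['t'],s['tcp_pos'],s['width'],s['force'],R.from_rotvec(s['tool_rot']).as_matrix().round(3))
E
```

```text
1.25 [ 0.44221286 -0.21910728  0.27126188] 0.024531177397247972 [-0.53771511 -0.98945339  0.07764159] [[-0.076  0.001  0.997]
 [-0.997  0.002 -0.076]
 [-0.002 -1.     0.001]]
```

View pics/w1.png

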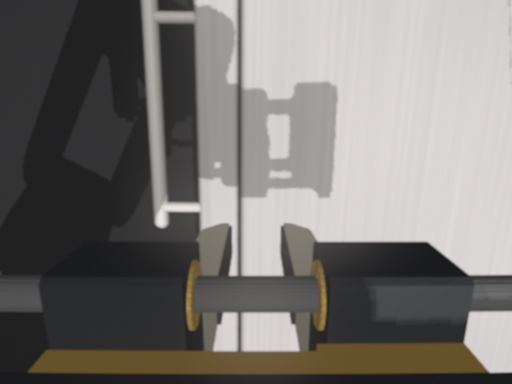

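```bash
python3 - <<'E'
from h import *
c=load('w1')
for uv in [(162,219),(150,0),(158,150),(153,50)]: print(plane(c,*uv,.155).round(4))
print('posts',plane(c,180,208,.155),plane(c,180,17,.155))
print('panel front top',plane(c,198,20,.173),plane(c,200,205,.173))
print('cab top edge',plane(c,241,10,.19),plane(c,241,200,.19))
print('TCPproj',proj(c,[.4422,-.2191,.2713]))
E
```

```text
[ 0.4228 -0.1413  0.155 ]
[ 0.5886 -0.1571  0.155 ]
[ 0.4804 -0.1467  0.155 ]
[ 0.5547 -0.1542  0.155 ]
posts [ 0.43111231 -0.15763242  0.155     ] [ 0.57542406 -0.17727702  0.155     ]
panel front top [ 0.56808552 -0.19257659  0.173     ] [ 0.43733573 -0.17797602  0.173     ]
cab top edge [ 0.567629   -0.22273537  0.19      ] [ 0.44335072 -0.21108638  0.19      ]
TCPproj (np.float64(250.5736822320598), np.float64(245.4794858603814))
```

Call:
move_arm --pt "0.1 0.12 0 -0.024" --pt "0.203 0.23 0 -0.024" --pt "0.203 0.23 -0.1 -0.024" --pt "0.203 0.23 -0.23 -0.024" --pt "0.203 0.23 -0.23 -0.024"

```text
t: 1.75
tcp_pos: [0.4967, -0.1539, 0.1964]
tool_rot: [-1.164, 1.293, -1.277]
force: [-0.1, -0.5, -0.8]
width: 0.0238
```

```bash
python3 - <<'E'
from h import *
snap('wrist','w2');snap('side','s2'); s=bot.sense(); print(s['t'],s['tcp_pos'],s['width'],s['force'])
E
```

```text
1.85 [ 0.49933508 -0.15538274  0.20228595] 0.024344951639490253 [ 0.02924549 -0.38583541  0.74815697]
```

View pics/w2.png

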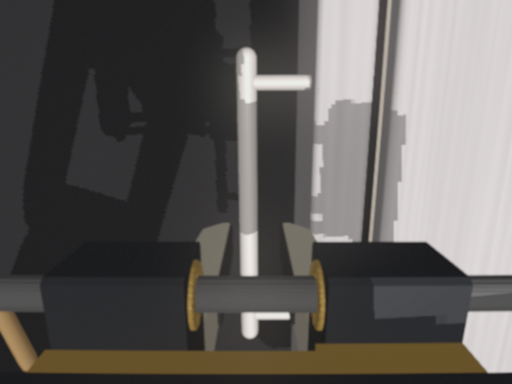

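```bash
python3 - <<'E'
from h import *
c=load('w2')
a=plane(c,247,60,.155);b=plane(c,249,220,.155);print(a,b,np.degrees(np.arctan2(*(a-b)[[1,0]])), plane(c,250,330,.155))
print(plane(c,316,20,.173),plane(c,312,200,.173))
E
```

```text
[ 0.5884737 -0.157719   0.155    ] [ 0.49749419 -0.14906357  0.155     ] -5.434538369028482 [ 0.4203859  -0.14145405  0.155     ]
[ 0.60115053 -0.19282894  0.173     ] [ 0.51174998 -0.18538752  0.173     ]
```

Call:
move_arm --pt "0 0 0 0" --pt "0 0 0 0"

```text
t: 2.05
tcp_pos: [0.5013, -0.156, 0.205]
tool_rot: [-1.157, 1.281, -1.287]
force: [-1.0, 0.3, -0.0]
width: 0.0245
```

Call:
move_arm --pt "0 0.023 0 0" --pt "0 0.023 -0.06 0" --pt "0 0.023 -0.13 0" --pt "0 0.023 -0.195 0" --pt "0 0.023 -0.195 0"

```text
t: 2.55
tcp_pos: [0.4987, -0.1472, 0.1418]
tool_rot: [-1.161, 1.288, -1.281]
force: [-0.6, -0.1, -0.4]
width: 0.0241
```

Call:
move_arm --pt "0 0 0 0" --pt "0 0 0 0" --pt "0 0 0 0" --claw -1 --grip_force 20

```text
t: 2.85
tcp_pos: [0.5012, -0.1486, 0.1458]
tool_rot: [-1.158, 1.282, -1.286]
force: [-1.8, -0.8, 2.9]
width: 0.0102
```

```bash
python3 - <<'E'
from h import *
snap('wrist','w3');snap('side','s3'); s=bot.sense(); print(s['t'],s['tcp_pos'],s['width'],s['force'])
E
```

```text
2.95 [ 0.50122435 -0.14861599  0.14572963] 0.010460622551238766 [-1.01754712 -0.21034826  7.17122861]
```

View pics/s3.png

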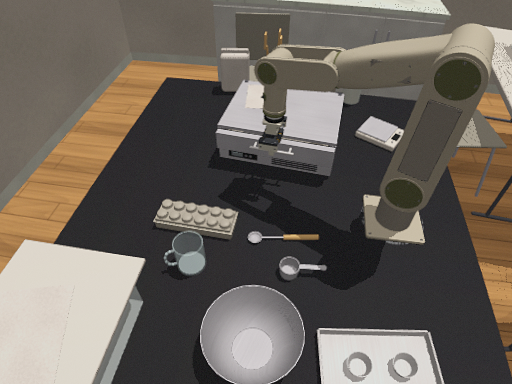

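Call:
move_arm --pt "0 0.001 0 0" --pt "0.0005 0.005 0 0" --pt "0.001 0.012 0 0" --pt "0.002 0.02 0 0" --pt "0.003 0.032 0 0"

```text
t: 3.45
tcp_pos: [0.5021, -0.1395, 0.1457]
tool_rot: [-1.158, 1.282, -1.287]
force: [-1.1, -2.6, 5.8]
width: 0.0103
```

Call:
move_arm --pt "0.001 0.014 0 0" --pt "0.003 0.03 0 0" --pt "0.0045 0.048 0 0" --pt "0.0065 0.068 0 0" --pt "0.0085 0.09 0 0"

```text
t: 3.95
tcp_pos: [0.5047, -0.1123, 0.1457]
tool_rot: [-1.158, 1.282, -1.287]
force: [-1.2, -3.0, 5.3]
width: 0.0101
```

Call:
move_arm --pt "0.002 0.024 0 0" --pt "0.0045 0.049 0 0" --pt "0.007 0.077 0 0" --pt "0.01 0.105 0 0" --pt "0.013 0.135 0 0"

```text
t: 4.45
tcp_pos: [0.5086, -0.0716, 0.1457]
tool_rot: [-1.158, 1.282, -1.287]
force: [-1.6, -1.9, 6.3]
width: 0.0102
```

Call:
move_arm --pt "0.003 0.031 0 0" --pt "0.006 0.062 0 0" --pt "0.009 0.094 0 0" --pt "0.012 0.126 0 0" --pt "0.015 0.158 0 0"

```text
t: 4.95
tcp_pos: [0.5132, -0.024, 0.1457]
tool_rot: [-1.158, 1.282, -1.286]
force: [-1.0, -3.0, 5.3]
width: 0.0102
```

Call:
move_arm --pt "0.003 0.032 0 0" --pt "0.006 0.065 0 0" --pt "0.009 0.097 0 0" --pt "0.012 0.128 0 0" --pt "0.015 0.158 0 0"

```text
t: 5.45
tcp_pos: [0.5177, 0.0236, 0.1457]
tool_rot: [-1.158, 1.282, -1.286]
force: [-1.5, -3.5, 6.9]
width: 0.0102
```

Call:
move_arm --pt "0.003 0.03 0 0" --pt "0.0055 0.058 0 0" --pt "0.008 0.085 0 0" --pt "0.0105 0.11 0 0" --pt "0.0125 0.134 0 0"

```text
t: 5.95
tcp_pos: [0.5215, 0.0639, 0.1457]
tool_rot: [-1.157, 1.282, -1.286]
force: [-0.3, -4.0, 6.3]
width: 0.0104
```

Call:
move_arm --pt "0.002 0.022 0 0" --pt "0.004 0.042 0 0" --pt "0.0055 0.06 0 0" --pt "0.007 0.075 0 0" --pt "0.0085 0.088 0 0"

```text
t: 6.45
tcp_pos: [0.5241, 0.0903, 0.1457]
tool_rot: [-1.157, 1.282, -1.286]
force: [-0.7, -3.1, 6.8]
width: 0.0105
```

Call:
move_arm --pt "0.001 0.01 0 0" --pt "0.0015 0.017 0 0" --pt "0.002 0.022 0 0" --pt "0.0025 0.027 0 0" --pt "0.003 0.031 0 0"

```text
t: 6.95
tcp_pos: [0.5247, 0.0964, 0.1457]
tool_rot: [-1.161, 1.281, -1.29]
force: [-4.6, -21.2, 10.0]
width: 0.0102
```

```bash
python3 - <<'E'
from h import *
snap('side','s4'); s=bot.sense(); print(s['t'],s['tcp_pos'],s['force'])
E
```

```text
7.0 [0.52468361 0.0963623  0.14570295] [ -3.18733134 -16.49124162   8.84049246]
```

View pics/s4.png

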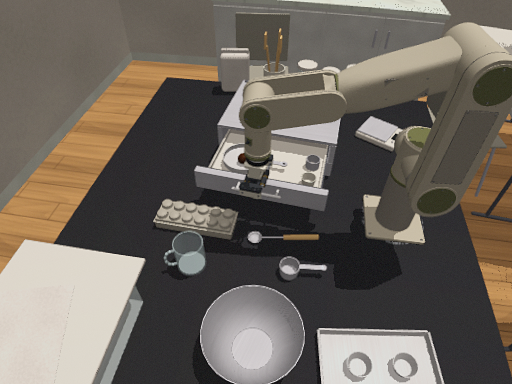

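Call:
move_arm --pt "0 -0.006 0 0" --pt "0 -0.006 0 0" --pt "0 -0.006 0 0" --claw -0.5

```text
t: 7.3
tcp_pos: [0.5238, 0.0982, 0.144]
tool_rot: [-1.159, 1.284, -1.284]
force: [0.0, 0.6, 0.5]
width: 0.0233
```

Call:
move_arm --pt "0 0 0.06 0" --pt "0 0 0.15 0" --pt "0 0 0.27 0" --pt "0 0 0.4 0" --pt "0 0 0.45 0"

```text
t: 7.8
tcp_pos: [0.5253, 0.0985, 0.2835]
tool_rot: [-1.154, 1.28, -1.285]
force: [0.3, 0.6, -0.7]
width: 0.0237
```

```bash
python3 - <<'E'
from h import *
snap('wrist','w5');snap('side','s5'); snap('scene','c5');s=bot.sense(); print(s['t'],s['tcp_pos'],s['force'],s['width'])
E
```

```text
7.95 [0.52426452 0.09815027 0.2792261 ] [ 0.17715628 -0.33903567 -1.08712169] 0.023383470327288026
```

View pics/w5.png

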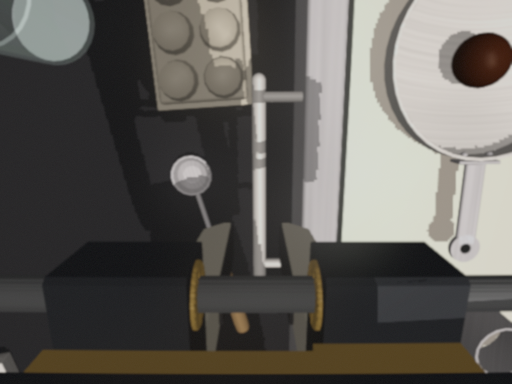

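View pics/c5.png

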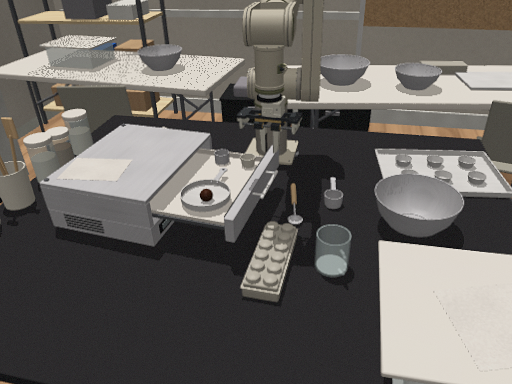

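```bash
python3 - <<'E'
from h import *
c=load('w5')
print('hole',plane(c,464,247,.145),'handle mid',plane(c,470,200,.145),'rim left',plane(c,392,70,.153),'rim bottom',plane(c,475,158,.153))
print('ball',plane(c,482,60,.141), 'ramekin',plane(c,505,352,.15))
S=load('c5');D=load('s5')
print('scene ball',plane(S,206,195,.141))
E
```

```text
hole [ 0.44802765 -0.08684821  0.145     ] handle mid [ 0.4930873  -0.09022048  0.145     ] rim left [ 0.61029926 -0.01819972  0.153     ] rim bottom [ 0.53253858 -0.08784809  0.153     ]
ball [ 0.61183888 -0.09751708  0.141     ] ramekin [ 0.33240945 -0.13077205  0.15      ]
scene ball [ 0.61083261 -0.09673295  0.141     ]
```

View pics/s5.png

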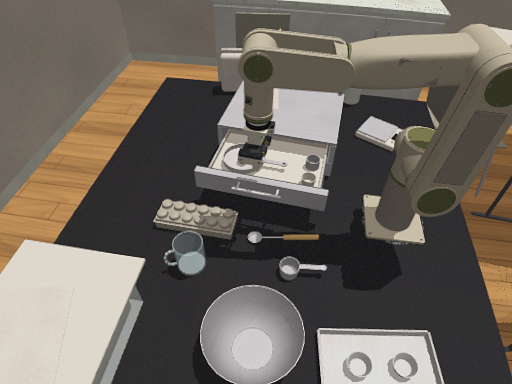

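Call:
move_arm --pt "0.02 -0.1 0.07 0" --pt "0.04 -0.25 0.1 0" --pt "0.07 -0.4 0.1 0" --pt "0.07 -0.55 0.1 0" --pt "0.07 -0.64 0.1 0"

```text
t: 8.45
tcp_pos: [0.5436, -0.0968, 0.3054]
tool_rot: [-1.162, 1.289, -1.283]
force: [-0.1, -0.8, 0.1]
width: 0.0233
```

Call:
move_arm --pt "0 0 0 0" --pt "0 0 0 0" --pt "0 0 0 0"

```text
t: 8.75
tcp_pos: [0.5444, -0.093, 0.3074]
tool_rot: [-1.161, 1.286, -1.282]
force: [0.2, -0.7, 0.0]
width: 0.023
```

```bash
python3 - <<'E'
from h import *
snap('wrist','w6');snap('side','s6');s=bot.sense(); print(s['t'],s['tcp_pos'],s['force'],s['width'],s['joint_pos'])
E
```

```text
8.85 [ 0.54471714 -0.09282445  0.3083058 ] [-0.214021    0.9804535   0.74061277] 0.02322303578552708 [-2.61775551e-01 -1.67379283e-02  1.49353548e+00  2.95078654e-04
  1.66582025e+00  1.40959417e+00]
```

View pics/w6.png

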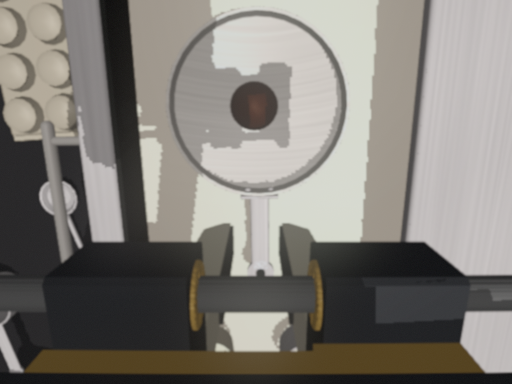

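```bash
python3 - <<'E'
from h import *
c=load('w6')
pts=[plane(c,u,v,.153)[:2] for u,v in [(170,101),(347,101),(258,10.5),(258,192)]]
print(np.round(pts,4)); ctr=np.array([(pts[2][0]+pts[3][0])/2,(pts[0][1]+pts[1][1])/2])
print(ctr, pts[0][1]-pts[1][1], pts[2][0]-pts[3][0])
print('ball',plane(c,254,105,.141))
h=plane(c,260.5,271,.1475)[:2];m=plane(c,259.5,215,.1475)[:2]
print(h,m,np.linalg.norm(h-ctr),np.degrees(np.arctan2(*(h-ctr)[::-1])),np.degrees(np.arctan2(*(h-m)[::-1])))
print('drawer panel inner', plane(c,112,40,.173),plane(c,118,200,.173))
g=cv2.cvtColor(c['image'],cv2.COLOR_RGB2BGR)[0:290,150:370]; cv2.imwrite('pics/z6.png',cv2.resize(g,None,fx=2.0,fy=2.0,interpolation=cv2.INTER_CUBIC))
D=load('s6')['image'][120:210,190:340,::-1]; cv2.imwrite('pics/z6s.png',cv2.resize(D,None,fx=5,fy=5,interpolation=cv2.INTER_CUBIC))
E
```

```text
[[ 0.6232 -0.0246]
 [ 0.6076 -0.1789]
 [ 0.6876 -0.1085]
 [ 0.5335 -0.0931]]
[ 0.61055481 -0.10174672] 0.15426831041447256 0.15403475552311785
ball [ 0.61226933 -0.0974046   0.141     ]
[ 0.44997484 -0.08733109] [ 0.5091679  -0.09217202] 0.1612257319780821 174.87017664890797 175.32463584778378
drawer panel inner [0.67361328 0.00885349 0.173     ] [0.54384652 0.02991025 0.173     ]
```

View pics/z6.png

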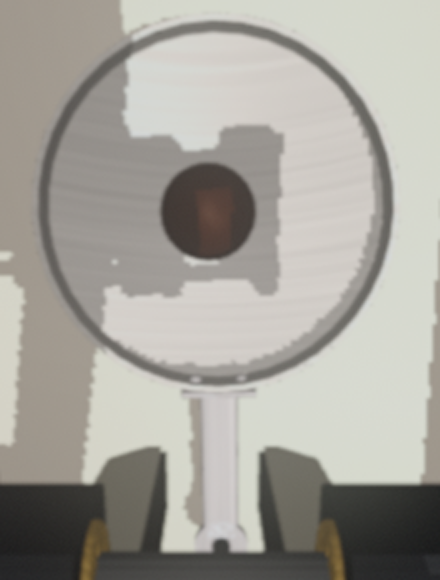

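View pics/z6s.png

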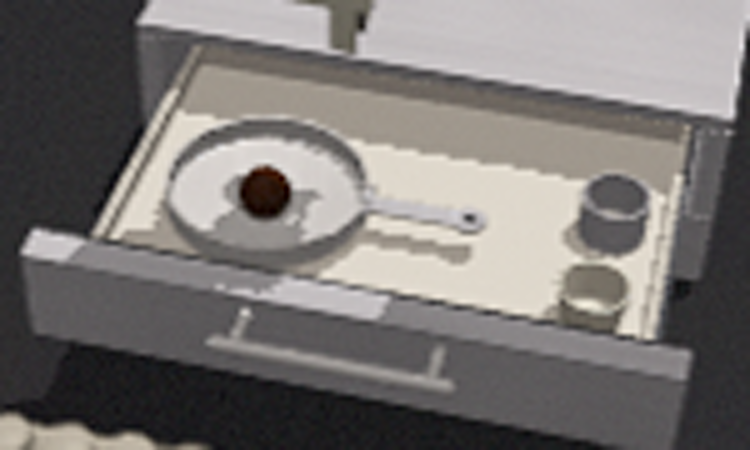

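```bash
python3 - <<'E'
from h import *
from scipy.optimize import least_squares
c=load('w6'); g=cv2.GaussianBlur(cv2.cvtColor(c['image'],cv2.COLOR_RGB2GRAY),(3,3),0).astype(float)
P=[];A=[]
for a in np.radians(np.arange(0,360,4)):
    r=np.arange(80,100,.25); u=258.5+r*np.cos(a); v=101+r*np.sin(a)
    ok=(v>1)
    prof=cv2.remap(g.astype(np.float32),u[None].astype(np.float32),v[None].astype(np.float32),cv2.INTER_LINEAR)[0]
    d=np.gradient(prof); d[~ok]=0; i=np.argmax(d); P.append(plane(c,u[i],v[i],.153)[:2])
P=np.array(P)
f=lambda p:np.hypot(P[:,0]-p[0],P[:,1]-p[1])-p[2]
s=least_squares(f,[.61,-.1,.08],loss='soft_l1',f_scale=.001); print(s.x.round(4),np.median(abs(f(s.x))))
ctr=s.x[:2]
for uv,z in [((260.5,271),.1475),((259.5,215),.1475)]:
    h=plane(c,*uv,z)[:2]; print(np.linalg.norm(h-ctr),np.degrees(np.arctan2(*(h-ctr)[::-1])))
# side camera check: rim ellipse in s6
D=load('s6'); z5=lambda x,y:((x+.5)/5-.5+190,(y+.5)/5-.5+120)
for n,p,z in [('L',(166,185),.153),('R',(370,190),.153),('T',(278,119),.153),('B',(258,257),.153),('hole',(470,220),.147),('ball',(266,192),.141),('side far front',(100,238),.135),('sidefar back',(190,60),.135)]: print(n,plane(D,*z5(*p),z).round(4))
E
```

```text
[ 0.6106 -0.1003  0.0778] 0.00015214340014957362
0.1611394755036213 175.39006137676975
0.10174885297945874 175.42825017435226
L [ 0.6878 -0.0807  0.153 ]
R [ 0.5284 -0.1019  0.153 ]
T [ 0.6158 -0.1786  0.153 ]
B [ 0.6006 -0.0099  0.153 ]
hole [ 0.4473 -0.0864  0.147 ]
ball [ 0.6113 -0.0996  0.141 ]
side far front [ 0.73   -0.0304  0.135 ]
sidefar back [ 0.7106 -0.2704  0.135 ]
```

Call:
move_arm --pt "0.08 0 0 0.19" --pt "0.16 0 0 0.38" --pt "0.24 0 0 0.57" --pt "0.32 -0.02 0 0.76" --pt "0.4 -0.03 0 0.95" --claw -0.62

```text
t: 9.35
tcp_pos: [0.6659, -0.1019, 0.3088]
tool_rot: [-1.449, 0.717, -0.717]
force: [0.1, 0.1, 0.1]
width: 0.0173
```

Call:
move_arm --pt "0.05 0 0 0.19" --pt "0.08 -0.015 0 0.38" --pt "0.08 -0.015 0 0.57" --pt "0.08 -0.015 0 0.76" --pt "0.08 -0.015 0 0.95"

```text
t: 9.85
tcp_pos: [0.6891, -0.1062, 0.3087]
tool_rot: [-1.566, 0.136, -0.135]
force: [0.5, -0.7, 0.6]
width: 0.0179
```

Call:
move_arm --pt "0 0 0 0.12" --pt "0 0 -0.12 0.12" --pt "0 0 -0.24 0.12" --pt "0 0 -0.33 0.12" --pt "0 0 -0.33 0.12"

```text
t: 10.35
tcp_pos: [0.6861, -0.1057, 0.2039]
tool_rot: [-1.568, 0.074, -0.06]
force: [-0.0, -0.8, -1.1]
width: 0.0178
```

```bash
python3 - <<'E'
from h import *
from scipy.spatial.transform import Rotation as R
snap('wrist','w7');snap('side','s7');snap('scene','c7');s=bot.sense(); print(s['t'],s['tcp_pos'],s['force'],s['width'],s['joint_pos'],R.from_rotvec(s['tool_rot']).as_matrix()[:,0])
E
```

```text
10.5 [ 0.68961695 -0.10705103  0.21197426] [ 0.70021356 -0.72101777  1.07549833] 0.017907390443331887 [-2.27464277e-01  3.99932127e-01  1.19809150e+00  5.54847772e-05
  1.54149822e+00 -1.41867871e-01] [ 0.99633664 -0.08549306  0.00205784]
```

View pics/w7.png

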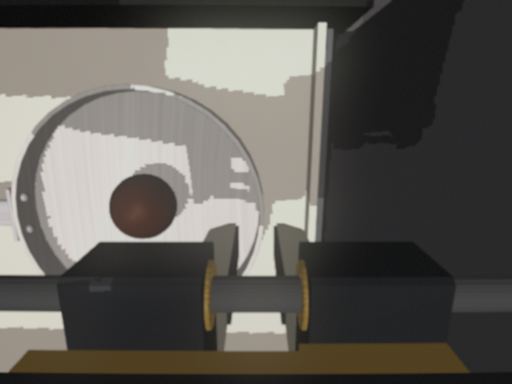

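View pics/c7.png

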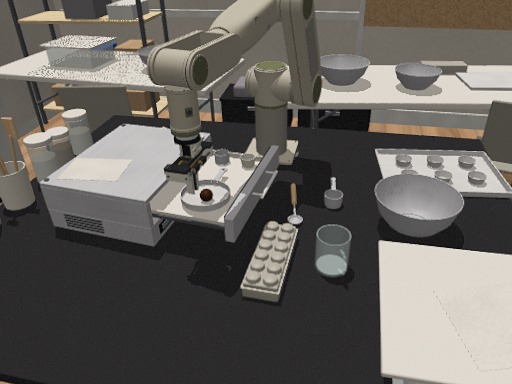

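```bash
python3 - <<'E'
from h import *
c=load('w7')
for n,uv,z in [('rim out',(264,212),.153),('rim out2',(263,235),.153),('rim top',(135,86),.153),('side in',(308,200),.135),('side top',(315,200),.135),('sideout',(325,200),.135),('ball',(143,206),.141)]: print(n,plane(c,*uv,z).round(4))
print('tips',proj(c,[.6896,-.107,.204]))
g=c['image'][180:300,180:350,::-1]; cv2.imwrite('pics/z7.png',cv2.resize(g,None,fx=4.5,fy=4.5,interpolation=cv2.INTER_CUBIC))
E
```

```text
rim out [ 0.6922 -0.1038  0.153 ]
rim out2 [ 0.6903 -0.1192  0.153 ]
rim top [ 0.6234 -0.0212  0.153 ]
side in [ 0.7225 -0.1034  0.135 ]
side top [ 0.7272 -0.1038  0.135 ]
sideout [ 0.734  -0.1044  0.135 ]
ball [ 0.6117 -0.0968  0.141 ]
tips (np.float64(260.67977618559416), np.float64(249.85091910302512))
```

View pics/z7.png

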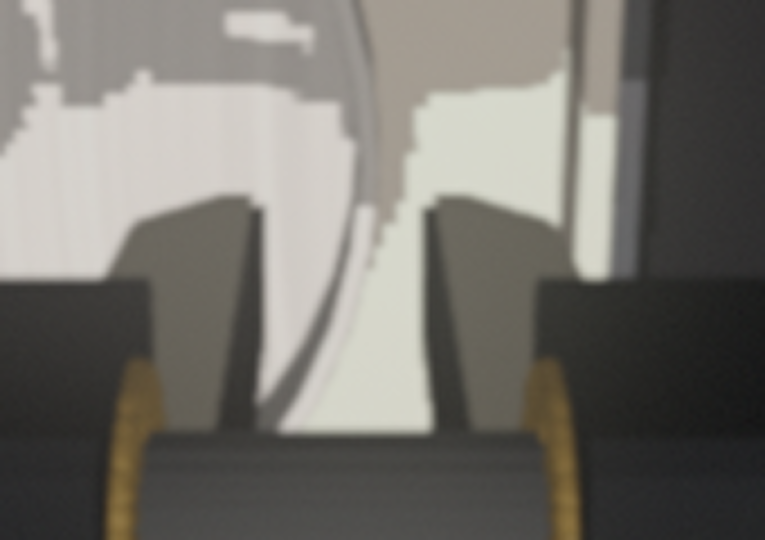

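Call:
move_arm --pt "0.001 0 -0.05 0" --pt "0.001 0 -0.1 0" --pt "0.001 0 -0.14 0" --pt "0.001 0 -0.17 0" --pt "0.001 0 -0.19 0"

```text
t: 11.0
tcp_pos: [0.6884, -0.1076, 0.1511]
tool_rot: [-1.569, 0.07, -0.066]
force: [-0.6, -0.8, -0.3]
width: 0.0178
```

Call:
move_arm --pt "0 0 -0.01 0" --pt "0 0 -0.02 0" --pt "0 0 -0.025 0" --pt "0 0 -0.025 0" --pt "0 0 -0.025 0"

```text
t: 11.5
tcp_pos: [0.6894, -0.1077, 0.146]
tool_rot: [-1.57, 0.067, -0.069]
force: [0.0, 0.9, -0.8]
width: 0.0179
```

```bash
python3 - <<'E'
from h import *
c=snap('wrist','w8');s=bot.sense(); print(s['t'],s['tcp_pos'],s['force'],s['width'])
E
```

```text
11.55 [ 0.68939673 -0.10769645  0.1460124 ] [-0.33898851  0.24254133 -0.42340973] 0.01729562379508953
```

View pics/w8.png

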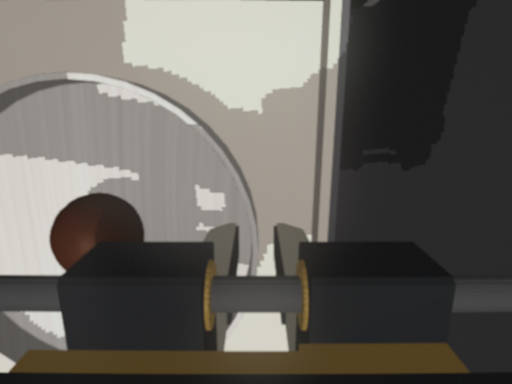

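Call:
move_arm --pt "0 0 0 0" --pt "0 0 0 0" --claw -0.82 --grip_force 8

```text
t: 11.75
tcp_pos: [0.6892, -0.1077, 0.1457]
tool_rot: [-1.57, 0.068, -0.068]
force: [-0.8, 0.3, -0.3]
width: 0.0093
```

Call:
move_arm --pt "0 0 0 0" --pt "0 0 0 0" --pt "0 0 0 0" --claw -0.9

```text
t: 12.05
tcp_pos: [0.6891, -0.1076, 0.1455]
tool_rot: [-1.57, 0.068, -0.068]
force: [-1.2, -0.1, 0.3]
width: 0.0047
```

Call:
move_arm --pt "0 0 0 0" --pt "0 0 0 0" --pt "0 0 0 0" --claw -1

```text
t: 12.35
tcp_pos: [0.689, -0.1076, 0.1455]
tool_rot: [-1.57, 0.068, -0.068]
force: [-0.4, 0.0, 0.5]
width: 0.0036
```

Call:
move_arm --pt "0 0 0 0" --pt "0 0 0 0" --grip_force 30

```text
t: 12.55
tcp_pos: [0.6891, -0.1076, 0.1455]
tool_rot: [-1.57, 0.068, -0.068]
force: [-0.6, 0.1, 1.3]
width: 0.0033
```

Call:
move_arm --pt "0 0 0 0" --pt "0 0 0 0" --grip_force 55

```text
t: 12.75
tcp_pos: [0.6891, -0.1077, 0.1455]
tool_rot: [-1.57, 0.068, -0.068]
force: [-1.4, 0.1, 1.1]
width: 0.0033
```

```bash
python3 - <<'E'
from h import *
c=snap('wrist','w9');snap('side','s9');s=bot.sense(); print(s['t'],s['tcp_pos'],s['force'],s['width'],s['ft_torque'])
E
```

```text
12.85 [ 0.68908956 -0.10760842  0.14548029] [-1.51888705  0.24795021  0.69477803] 0.0030584887766192813 [0.0184803  0.23356756 0.06446266]
```

View pics/w9.png

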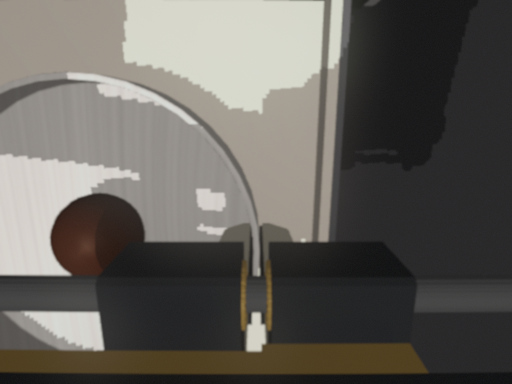

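Call:
move_arm --pt "0 0 0.0015 0" --pt "0 0 0.0055 0" --pt "0 0 0.012 0" --pt "0 0 0.022 0" --pt "0 0 0.034 0"

```text
t: 13.35
tcp_pos: [0.6891, -0.1076, 0.1557]
tool_rot: [-1.57, 0.068, -0.068]
force: [0.2, -0.5, -2.3]
width: 0.0031
```

Call:
move_arm --pt "0 0 0.012 0" --pt "0 0 0.022 0" --pt "0 0 0.03 0" --pt "0 0 0.036 0" --pt "0 0 0.038 0"

```text
t: 13.85
tcp_pos: [0.6892, -0.1077, 0.1674]
tool_rot: [-1.57, 0.068, -0.068]
force: [0.1, 0.3, -3.3]
width: 0.0029
```

```bash
python3 - <<'E'
from h import *
c=snap('wrist','w10');d=snap('side','s10');s=bot.sense(); print(s['t'],s['tcp_pos'],s['force'],s['width'],s['ft_torque'])
g=d['image'][100:220,180:360,::-1]; cv2.imwrite('pics/z10.png',cv2.resize(g,None,fx=4.2,fy=4.2,interpolation=cv2.INTER_CUBIC))
E
```

```text
13.95 [ 0.68915109 -0.10763612  0.16717558] [-0.38904656  0.38195802 -2.03350873] 0.002920432507900105 [-0.09799985 -0.31378006 -0.04870743]
```

View pics/z10.png

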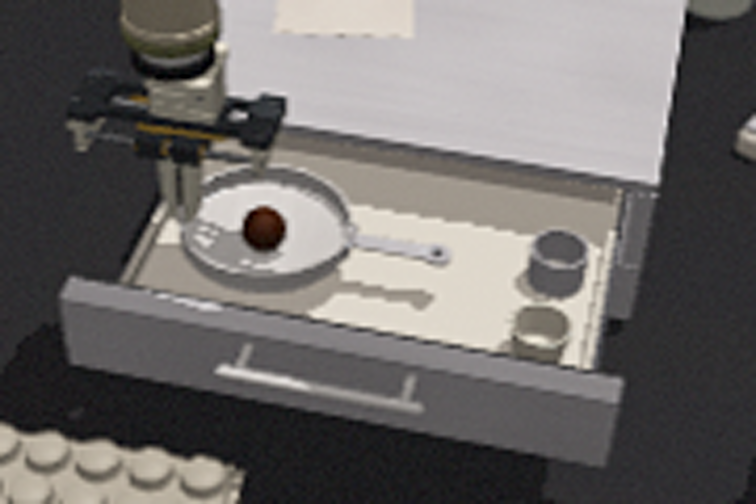

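View pics/w10.png

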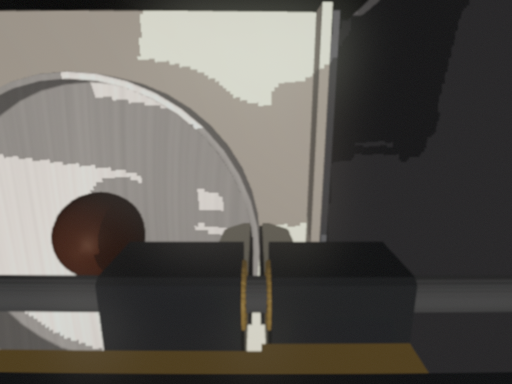

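Call:
move_arm --pt "0 0 0.002 0" --pt "0 0 0.007 0" --pt "0 0 0.015 0" --pt "0 0 0.027 0" --pt "0 0 0.041 0"

```text
t: 14.45
tcp_pos: [0.6891, -0.1076, 0.1797]
tool_rot: [-1.57, 0.068, -0.068]
force: [0.1, 0.5, -2.9]
width: 0.003
```

Call:
move_arm --pt "0 0 0.017 0" --pt "0 0 0.037 0" --pt "0 0 0.059 0" --pt "0 0 0.083 0" --pt "0 0 0.108 0"

```text
t: 14.95
tcp_pos: [0.6892, -0.1076, 0.2126]
tool_rot: [-1.57, 0.068, -0.068]
force: [0.2, 0.3, -3.0]
width: 0.0032
```

Call:
move_arm --pt "0 0 0.026 0" --pt "0 0 0.053 0" --pt "0 0 0.08 0" --pt "0 0 0.107 0" --pt "0 0 0.133 0"

```text
t: 15.45
tcp_pos: [0.6892, -0.1076, 0.2525]
tool_rot: [-1.57, 0.068, -0.068]
force: [-0.4, -0.3, -3.1]
width: 0.0029
```

Call:
move_arm --pt "0 0 0.025 0" --pt "0 0 0.049 0" --pt "0 0 0.07 0" --pt "0 0 0.09 0" --pt "0 0 0.108 0"

```text
t: 15.95
tcp_pos: [0.6891, -0.1076, 0.2846]
tool_rot: [-1.57, 0.068, -0.068]
force: [-0.2, 0.3, -2.5]
width: 0.0029
```

Call:
move_arm --pt "0 0 0.014 0" --pt "0 0 0.026 0" --pt "0 0 0.034 0" --pt "0 0 0.039 0" --pt "0 0 0.041 0"

```text
t: 16.45
tcp_pos: [0.6891, -0.1076, 0.2964]
tool_rot: [-1.57, 0.068, -0.068]
force: [0.3, -0.3, -2.6]
width: 0.0031
```

```bash
python3 - <<'E'
from h import *
c=snap('wrist','w11');d=snap('side','s11');s=bot.sense(); print(s['t'],s['tcp_pos'],s['force'],s['width'],s['joint_pos'])
E
```

```text
16.55 [ 0.68907376 -0.10761967  0.29628911] [ 0.46923558 -0.19260347 -3.3894949 ] 0.0033803801023326164 [-2.28421766e-01  3.85676747e-01  1.06410131e+00  2.72722234e-05
  1.69207152e+00 -1.41903720e-01]
```

View pics/w11.png

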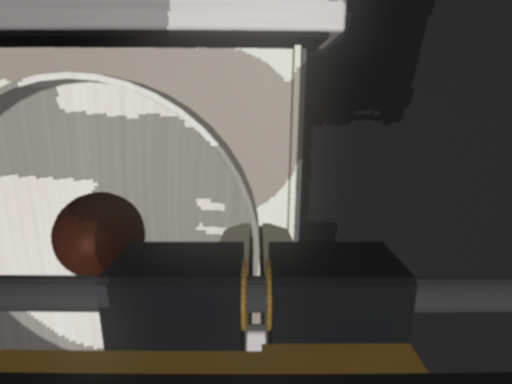

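View pics/s11.png

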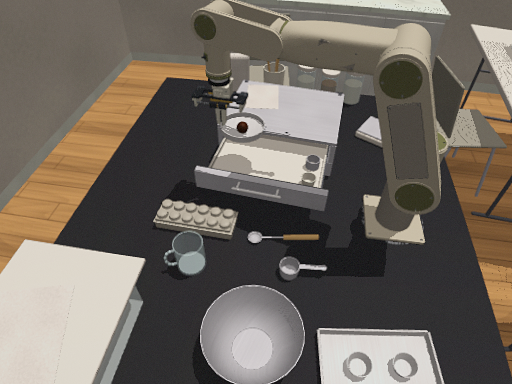

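```bash
python3 - <<'E'
import numpy as np
N=45;c=np.array([.6094,-.1007]);a0=-4.96;tot=-85.2
th=lambda n:tot*.5*(1-np.cos(np.pi*n/N))
p=lambda n:.0800*np.array([np.cos(np.radians(a0+th(n))),np.sin(np.radians(a0+th(n)))])
base=np.zeros(3)
for k in range(N//5):
    rows=[]
    for i in range(1,6):
        n=5*k+i; g=np.array([*((p(n)-p(0))/.3),th(n)/45]); rows.append([float(round(g[0]-base[0],4)),float(round(g[1]-base[1],4)),0,float(round(g[2]-base[2],4))])
    base+=np.array(rows[-1])[[0,1,3]]; print(rows)
print(base*[.3,.3,45])
E
```

```text
[[-0.0, -0.0005, 0, -0.0023], [-0.0002, -0.0019, 0, -0.0092], [-0.0004, -0.0043, 0, -0.0207], [-0.0008, -0.0076, 0, -0.0367], [-0.0013, -0.0119, 0, -0.0571]]
[[-0.0007, -0.0051, 0, -0.0247], [-0.0017, -0.0111, 0, -0.0537], [-0.003, -0.0179, 0, -0.0867], [-0.0046, -0.0255, 0, -0.1237], [-0.0067, -0.0337, 0, -0.1644]]
[[-0.0025, -0.0089, 0, -0.0442], [-0.0056, -0.0184, 0, -0.0917], [-0.0093, -0.0284, 0, -0.1423], [-0.0136, -0.0387, 0, -0.1958], [-0.0185, -0.0493, 0, -0.2518]]
[[-0.0057, -0.0109, 0, -0.0584], [-0.012, -0.0218, 0, -0.1187], [-0.0191, -0.0327, 0, -0.1808], [-0.0269, -0.0435, 0, -0.2443], [-0.0354, -0.054, 0, -0.309]]
[[-0.0091, -0.0103, 0, -0.0654], [-0.0188, -0.0201, 0, -0.1313], [-0.029, -0.0294, 0, -0.1974], [-0.0396, -0.0382, 0, -0.2633], [-0.0507, -0.0464, 0, -0.3288]]
[[-0.0112, -0.0075, 0, -0.0646], [-0.0227, -0.0143, 0, -0.1281], [-0.0342, -0.0203, 0, -0.1902], [-0.0456, -0.0257, 0, -0.2506], [-0.0569, -0.0304, 0, -0.3089]]
[[-0.011, -0.004, 0, -0.056], [-0.0217, -0.0073, 0, -0.1095], [-0.0319, -0.0101, 0, -0.1601], [-0.0417, -0.0123, 0, -0.2076], [-0.0507, -0.014, 0, -0.2519]]
[[-0.0085, -0.0013, 0, -0.0406], [-0.0161, -0.0023, 0, -0.0776], [-0.023, -0.003, 0, -0.1106], [-0.0291, -0.0034, 0, -0.1396], [-0.0343, -0.0037, 0, -0.1643]]
[[-0.0042, -0.0001, 0, -0.0205], [-0.0076, -0.0002, 0, -0.0364], [-0.01, -0.0002, 0, -0.0479], [-0.0114, -0.0002, 0, -0.0548], [-0.0119, -0.0002, 0, -0.0571]]
[-7.99200e-02 -7.30800e-02 -8.51985e+01]
```

Call:
move_arm --pt "0 -0.0005 0 -0.002" --pt "0 -0.002 0 -0.009" --pt "-0.0005 -0.0045 0 -0.021" --pt "-0.001 -0.0075 0 -0.037" --pt "-0.0015 -0.012 0 -0.057"

```text
t: 17.05
tcp_pos: [0.6887, -0.1113, 0.2964]
tool_rot: [-1.568, 0.104, -0.104]
force: [-0.2, 0.6, -2.7]
width: 0.0027
```

Call:
move_arm --pt "-0.0005 -0.005 0 -0.025" --pt "-0.0015 -0.011 0 -0.054" --pt "-0.003 -0.018 0 -0.087" --pt "-0.0045 -0.0255 0 -0.124" --pt "-0.0065 -0.0335 0 -0.164"

```text
t: 17.55
tcp_pos: [0.6867, -0.1215, 0.2965]
tool_rot: [-1.561, 0.206, -0.206]
force: [-0.5, 0.6, -3.4]
width: 0.0029
```

Call:
move_arm --pt "-0.0025 -0.009 0 -0.044" --pt "-0.0055 -0.0185 0 -0.092" --pt "-0.0095 -0.0285 0 -0.142" --pt "-0.0135 -0.0385 0 -0.196" --pt "-0.0185 -0.0495 0 -0.252"

```text
t: 18.05
tcp_pos: [0.6811, -0.1364, 0.2964]
tool_rot: [-1.54, 0.362, -0.362]
force: [-0.3, -0.4, -2.5]
width: 0.003
```

Call:
move_arm --pt "-0.0055 -0.011 0 -0.058" --pt "-0.012 -0.022 0 -0.119" --pt "-0.019 -0.0325 0 -0.181" --pt "-0.027 -0.0435 0 -0.244" --pt "-0.0355 -0.054 0 -0.309"

```text
t: 18.55
tcp_pos: [0.6704, -0.1527, 0.2964]
tool_rot: [-1.5, 0.551, -0.551]
force: [-0.2, 0.1, -2.9]
width: 0.0032
```

Call:
move_arm --pt "-0.009 -0.0105 0 -0.065" --pt "-0.019 -0.02 0 -0.131" --pt "-0.029 -0.0295 0 -0.197" --pt "-0.0395 -0.038 0 -0.263" --pt "-0.0505 -0.0465 0 -0.329"

```text
t: 19.05
tcp_pos: [0.6552, -0.1666, 0.2964]
tool_rot: [-1.437, 0.751, -0.751]
force: [0.5, -0.9, -2.7]
width: 0.0031
```

Call:
move_arm --pt "-0.011 -0.0075 0 -0.065" --pt "-0.0225 -0.0145 0 -0.128" --pt "-0.034 -0.0205 0 -0.19" --pt "-0.0455 -0.0255 0 -0.251" --pt "-0.057 -0.0305 0 -0.309"

```text
t: 19.55
tcp_pos: [0.638, -0.1757, 0.2965]
tool_rot: [-1.36, 0.936, -0.936]
force: [-0.5, 0.2, -2.8]
width: 0.0029
```

Call:
move_arm --pt "-0.011 -0.004 0 -0.056" --pt "-0.0215 -0.0075 0 -0.11" --pt "-0.032 -0.01 0 -0.16" --pt "-0.0415 -0.0125 0 -0.208" --pt "-0.0505 -0.014 0 -0.252"

```text
t: 20.05
tcp_pos: [0.6229, -0.1799, 0.2965]
tool_rot: [-1.284, 1.085, -1.085]
force: [0.5, 0.3, -3.1]
width: 0.003
```

Call:
move_arm --pt "-0.0085 -0.0015 0 -0.041" --pt "-0.016 -0.0025 0 -0.078" --pt "-0.023 -0.003 0 -0.111" --pt "-0.029 -0.0035 0 -0.14" --pt "-0.0345 -0.0035 0 -0.164"

```text
t: 20.55
tcp_pos: [0.6126, -0.1807, 0.2964]
tool_rot: [-1.228, 1.179, -1.179]
force: [-0.7, 0.2, -3.8]
width: 0.003
```

Call:
move_arm --pt "-0.004 0 0 -0.02" --pt "-0.0075 0 0 -0.036" --pt "-0.01 0 0 -0.048" --pt "-0.0115 0 0 -0.055" --pt "-0.012 0 0 -0.057"

```text
t: 21.05
tcp_pos: [0.6091, -0.1807, 0.2964]
tool_rot: [-1.208, 1.211, -1.211]
force: [0.5, -0.2, -2.5]
width: 0.0034
```

```bash
python3 - <<'E'
from h import *
c=snap('wrist','w12');d=snap('side','s12');snap('scene','c12');s=bot.sense(); print(s['t'],s['tcp_pos'],s['tool_rot'],s['force'],s['width'],s['joint_pos'])
g=d['image'][60:230,180:360,::-1]; cv2.imwrite('pics/z12.png',cv2.resize(g,None,fx=3.5,fy=3.5,interpolation=cv2.INTER_CUBIC))
E
```

```text
21.2 [ 0.60922367 -0.18064466  0.29640966] [-1.20804845  1.2108644  -1.21090193] [ 0.12211398 -0.5971943  -2.3820157 ] 0.0030640622331193387 [-3.68945461e-01  2.09323323e-01  1.27446330e+00  4.57283715e-05
  1.65776181e+00  1.20415644e+00]
```

View pics/w12.png

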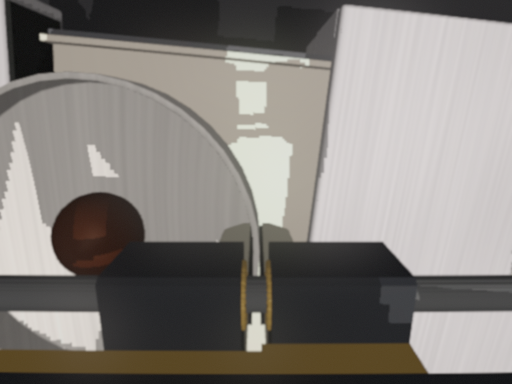

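View pics/z12.png

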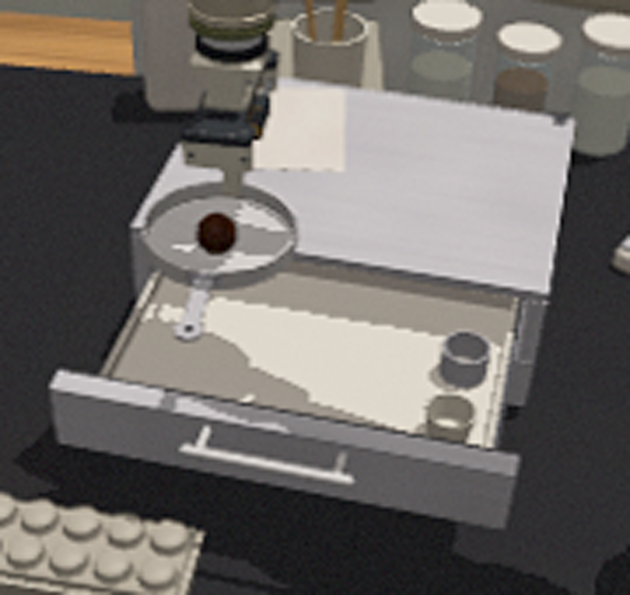

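View pics/c12.png

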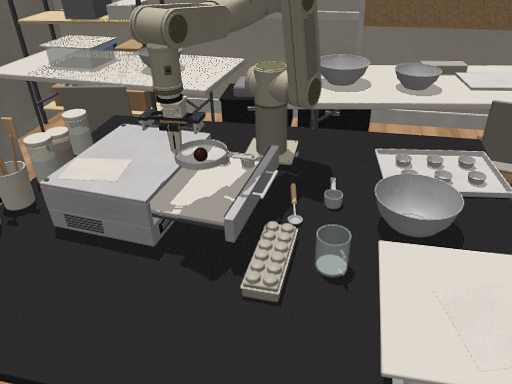

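```bash
python3 - <<'E'
from h import *
g=load('c12')['image'][125:185,155:275,::-1]; cv2.imwrite('pics/z12c.png',cv2.resize(g,None,fx=6,fy=6,interpolation=cv2.INTER_CUBIC))
g=load('s12')['image'][100:170,210:280,::-1]; cv2.imwrite('pics/z12s.png',cv2.resize(g,None,fx=8,fy=8,interpolation=cv2.INTER_CUBIC))
E
```

```text
(no output)
```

View pics/z12c.png

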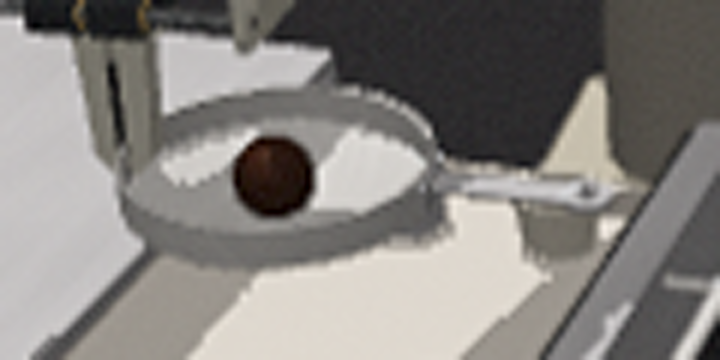

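View pics/z12s.png

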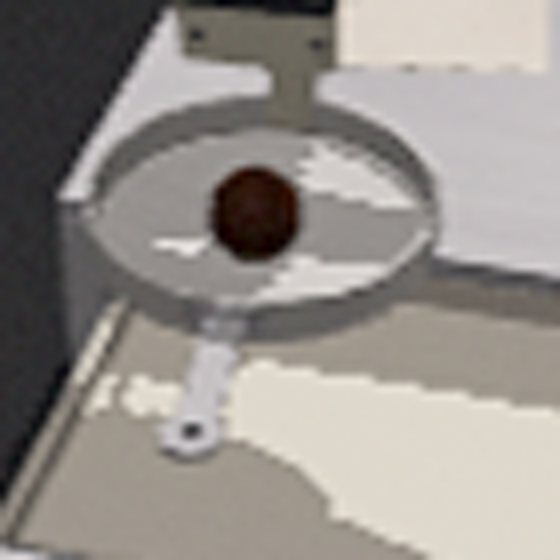

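```bash
python3 - <<'E'
from h import *
C=load('c12');D=load('s12')
fc=lambda x,y:((x+.5)/6-.5+155,(y+.5)/6-.5+125); fs=lambda x,y:((x+.5)/8-.5+210,(y+.5)/8-.5+100)
def tri(a,b):
    o1,d1=ray(C,*a);o2,d2=ray(D,*b); t=np.linalg.lstsq(np.c_[d1,-d2],o2-o1,rcond=None)[0]; p,q=o1+t[0]*d1,o2+t[1]*d2; return ((p+q)/2).round(4),np.linalg.norm(p-q).round(4)
print('hole',tri(fc(592,192),fs(190,430)))
print('ball',tri(fc(274,177),fs(255,213)))
for z in(.293,.298):print('hole side',plane(D,*fs(190,430),z))
for n,a in [('R',(438,220)),('L',(84,212)),('B',(250,303)),('T',(268,97)),('ball',(255,213))]: print(n,plane(D,*fs(*a),.292 if n=='ball' else .304).round(4))
E
```

```text
hole (array([0.6109, 0.0653, 0.297 ]), np.float64(0.0022))
ball (array([ 0.6143, -0.1003,  0.2923]), np.float64(0.0006))
hole side [0.61195271 0.05888352 0.293     ]
hole side [0.61055593 0.06482908 0.298     ]
R [ 0.5285 -0.0933  0.304 ]
L [ 0.6875 -0.072   0.304 ]
B [ 0.6006 -0.0177  0.304 ]
T [ 0.6226 -0.179   0.304 ]
ball [ 0.6144 -0.1012  0.292 ]
```

Call:
move_arm --pt "0 0 0 0" --pt "0 0 0 0" --pt "0 0 0 0" --pt "0 0 0 0" --pt "0 0 0 0"

```text
t: 21.7
tcp_pos: [0.6092, -0.1807, 0.2964]
tool_rot: [-1.208, 1.211, -1.211]
force: [-0.1, -0.4, -2.7]
width: 0.0035
```

```bash
python3 - <<'E'
from h import *
c=snap('wrist','w13');b=load('w12')
def ball(c):
    im=c['image'][180:242,40:160].astype(int); m=(im[:,:,0]-im[:,:,2]>15); y,x=np.nonzero(m); return x.mean()+40,y.mean()+180,m.sum()
print(ball(b),ball(c),ball(load('w11')),ball(load('w9'))); s=bot.sense(); print(s['t'],s['tcp_pos'],abs(s['qd']).max(),s['force'],s['width'])
# drawer handle check from side view (same z)
E
python3 -c "
from bench import bot
print(bot.job_done())"
```

```text
(np.float64(91.78509830976199), np.float64(222.24456709210074), np.int64(2899)) (np.float64(91.77314974182444), np.float64(222.22409638554217), np.int64(2905)) (np.float64(90.87561067267944), np.float64(224.09056745584365), np.int64(2661)) (np.float64(88.09946347503094), np.float64(224.84605860503507), np.int64(2423))
21.75 [ 0.60919092 -0.18069991  0.2964096 ] 0.0016241971029338817 [ 1.08266944  0.03189394 -3.23413185] 0.0031818989346632225
the job is handed in; nothing more can be done
None
```

I pulled the drawer to its stop and left it out. I then took the pan by the rim facet opposite its handle, lifted it 151 mm and turned it 85° clockwise about its own centre. The handle now points straight to the robot's left. I handed the job in at about 21.8 s, with the arm still holding the pan.

Last checks:
- **Drawer:** the force rose to 21 N at the stop. The later pictures still show it out, with the white dish and the steel ring standing in it.
- **Height and level:** by the arm's lift, the pan's underside is about 0.266 m up, 76 mm above the cabinet top. The handle hole measured 0.297 m high against 0.2985 m expected for a level pan, so any tilt is under about 1°.
- **Handle direction:** the hole measured at (0.611, 0.065), which puts the handle within about 1° of straight left. The handle is free.
- **Ball:** it was at rest near the middle in every picture I took. Triangulation put it about 5 mm off the pan centre, while the wrist view showed almost no shift since the grasp. That difference is about the size of the camera error.
- **Stillness:** the arm was still, and the grip held at 55 N on the wall with a finger opening of about 3.2 mm.

No check failed. I did not measure the drawer's position again after letting go of its handle; I only looked at the pictures.

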